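# Prop the chamber slide and hold the pipette ready over its low well

## Robot

A 6-joint arm with a two-finger parallel gripper is mounted at the origin on the work surface. World frame = base frame: x ahead of the robot, y to its left, z up, the work surface at z = 0. Lengths are in mm, angles in rad, forces in N, time in s.
With the tool pointing down it reaches from about 400 to 825 mm from the base axis. Payload 7 kg.
Tool frame: the origin (TCP) lies between the finger pads; the fingertips stand 17 mm ahead of it and the grasp point (between the pads) lies 2 mm behind it; z points along the fingers, y is the line along which they close (so a half turn about z gives the same grasp; the last joint's range is limited). The gripper opens to 88 mm and grips with 3 to 60 N. Pads are 19 mm wide; open, the fingers measure 130 mm over their backs; the gripper's body (78 mm by 193 mm) begins 47 mm behind the grasp point.
Start: joints at [1.565, 0.359, 0.012, 0, -1.224, -0.288], TCP at [195.483, 646.051, 243.561] pointing down, gripper open.
Joint ranges: [-3.07, 3.07], [-1.43, 2.12], [-1.02, 1.25], [-3.03, 1.67], [-3.05, -0], [-3.03, 3.03]. Speed limits (rad/s): [2.39, 2.39, 3.01, 3.14, 3.14, 3.14].

## Interface

Orientations are given as a unit quaternion [x, y, z, w].
In Python, from rig import * gives the robot as it stands.
- The arm moves only by the shell command python3 -m creep 'ROWS' [FORCE]. ROWS is text: rows parted by semicolons, each of 7 numbers parted by spaces: the shift along the tool's x, y, z in m, then the turn, a rotation vector about the tool's x, y, z in degrees, then the closure, from -1 (fully open) to 1 (shut). In form: x y z wx wy wz fingers; .... A call has 1 to 20 rows; each row is the pose to reach, as a shift and turn from the pose commanded when the call began, along the tool's axes at that moment; what a row does not reach only later rows make up. A row lasts 1/12 s, in which the tool goes at most 41.7 mm and 7.16 degrees, less where a joint would pass 70% of its speed; a pose out of reach is approached as far as the arm can. A call with a gripper value outside its range is refused whole. The fingers move at their own pace and stop on an object; FORCE is the grip in N (left out, the last holds). Time passes only in rows, so rows that repeat a pose let the fingers close. It gives the time, the measured TCP pose, the force, the opening and the grip force at its end, in the units of the state.
- sense(): the state, without advancing time (a new reading comes with each control period).
- read_camera(name): name is "scene" or "top" or "wrist"; returns a dict with "pixels" (384x512x3 uint8, red, green, blue), "intrinsics" (3x3 intrinsics, pixels), "camera_from_world" (4x4, takes a point from world to camera coordinates); the wrist camera has in their place "mount" (4x4, takes a point from camera to tool coordinates, whose origin is the TCP and whose axes are the flange's). Camera axes: x right, y up, looking along -z (the intrinsics and any distortion apply to the point x, -y, -z); pixel columns grow to the right and rows downward; lengths in mm; the calibration is good to about 2 mm. A picture is of the moment at which its call begins: read the wrist's pose just before it. There is no depth.
- finish_job(): hands the job in; it is judged then, once.
The state is a dict: "time": time; "joints": joint angles; "joint_velocities": joint speeds; "effort": joint torques, N m; "tool_pos": TCP position; "ee_rot": TCP orientation; "contact_force": force on the tool from outside, world axes, zero at the start; "ft_torque": the same for the moment, N m; "gripper_width": opening from 0.0 (shut) to 1.0 (fully open); "grasp_force": force on a finger pad.
Only numpy, scipy, OpenCV 4.12 (cv2) and the standard library are available. Lean on these libraries where they do the work, as an engineer would, in place of code of your own. Each camera call takes 0.05 s, during which the arm holds its last target. There are 200 camera calls.

## Task

Prop the chamber slide against the edge of the slide box so that it slopes at roughly 30 degrees, plain end down on the bench, purple label end up, and let go of it gently. Then take the blue pipette from its stand, carry it clear over the tubes and finish while holding it upright and still, its tip over the middle of the lowest well and about half a centimetre above the well's mouth: touch neither the slide nor anything else with it on the way, and do not put it down or let go. Leave the slide box, the tube rack, the orange pipette and the tip box where they are.

Things in the scene. Friction and masses are not known exactly. Their poses are not given: they have to be found in the camera images.
- slide: loose chamber slide 76 x 26 x 11 mm high, 30 g, flat on the bench, wells up. Clear 2 mm base; on it a white open frame of four wells in a row, 60 mm long from 1 mm inside the plain end, 26 mm across (pinch it there). The last 15 mm at the label end is bare base, 2 mm thick, purple on top. Origin: centre of the underside; x along it towards the purple label, z up out of the wells
- slide_well (a point): middle of the mouth (level with the frame's top, 11 mm above the underside) of the end well farthest from the purple label; well opening about 13 mm along the slide x 23 mm across; this is the well to hold the pipette over. In the slide's frame it is 29 mm from the origin towards the plain end
- slide_foot (a point): middle of the bottom edge of the plain end (38 mm from the slide's origin); this edge stands on the bench when the slide is propped
- slide_box: closed blue slide box, loose, about 0.5 kg, 85 (x) x 100 (y) x 32 mm high, flat top with a paper label; origin: centre of the underside, z up, its -x side (100 mm wide) faces roughly to the robot. The slide is to lean with its underside on the upper edge of one of the box's sides
- stand: fixed pipette stand: grey foot, two posts, white comb-like shelf 151 x 57 mm, top 145 mm above the bench, with three 27 mm wide slots 50 mm apart along y, open to -x (towards the robot). Origin: on the bench under the middle slot; x away from the robot, z up. A pipette hangs by its collar in each outer slot, the middle one is empty; lift it straight up or slide it out to -x
- pipette: loose round pipette, blue collar and button, 70 g, hanging upright, 181 mm long. Origin at the tip's lower end, z up along it: yellowish tip to 44 mm, grey nose to 88, white handle 24 mm thick to 125, blue collar 34 mm wide from 125 to 130 (underside rests on the stand's shelf), white handle 24 mm thick again from 130 to 166 (grip here), thin rod, blue button 17 mm wide up to 181
- pipette_tip (a point): open lower end of the pipette's tip (2 mm diameter), same point as the pipette's origin
- pipette_grip (a point): point on the pipette's axis 152 mm above the tip's end, a good height to grip it between collar and button
- spare: same kind of pipette with orange collar and button, in the other outer slot; leave it. Origin at its tip's end
- rack: loose white tube rack, 200 (x) x 75 (y) x 38 mm high, with blood tubes whose purple caps reach 104 mm above the bench; between the stand and the slide box; leave it. Origin: centre of the underside
- tip_box: loose tip box, grey with yellow lid, 85 x 120 x 64 mm high; leave it. Origin: centre of the underside
Things that resemble listed ones, but are neither listed nor needed, are in the scene too. Of the things like the stand, leave any that is yellow; of the rest the larger one is meant.

How it is judged:
By the outcome, as a careful person would: the job done as asked, in the order asked, and still so for the second after the job is handed in, while the arm keeps its last pose, push and grip.
It also fails if it takes over 67 s, if anything falls off the work surface, if the arm or the gripper's body presses on something with over 40 N, if the wrist force passes 120 N, or if a joint passes its speed limit or range.

## Working session

There is one attempt and no reset: what is moved stays moved. The work goes in short steps, Python scripts to look and compute and a shell command to move; the robot and the scene stay as the last step left them, time stands still between calls to the robot, and variables do not carry over. Pictures are saved under pics/ and viewed, at most 11 in all, crops included, and the job is handed in when it is done.

```bash
ls; mkdir -p pics; python3 - <<'E'
from rig import *
import cv2,json,numpy as np
s=sense();print({k:np.round(v,3).tolist() for k,v in s.items()})
for n in("scene","top"):
    c=read_camera(n);cv2.imwrite(f"pics/{n}0.png",c["pixels"][:,:,::-1])
    print(n,{k:np.round(v,3).tolist() for k,v in c.items() if k!="pixels"})
    np.savez(f"{n}0.npz",**c)
E
```

```text
pics
{'time': 0.0, 'joints': [1.565, 0.359, 0.011, -0.0, -1.224, -0.288], 'joint_velocities': [0.003, -0.0, -0.001, -0.0, 0.0, -0.0], 'effort': [0.001, -58.271, 29.306, 6.997, 0.007, -0.0], 'tool_pos': [195.364, 645.617, 242.62], 'ee_rot': [0.989, -0.146, -0.0, 0.001], 'contact_force': [0.049, -0.654, -0.411], 'ft_torque': [0.001, -0.014, -0.013], 'grasp_force': 0.0, 'gripper_width': 1.0}
scene {'intrinsics': [[375.799, 0.0, 259.556], [0.0, 375.799, 188.198], [0.0, 0.0, 1.0]], 'camera_from_world': [[-0.151, 0.988, -0.022, 16.522], [-0.623, -0.078, 0.778, 237.215], [0.767, 0.131, 0.628, -1607.061], [0.0, 0.0, 0.0, 1.0]]}
top {'intrinsics': [[375.592, 0.0, 254.359], [0.0, 375.592, 190.161], [0.0, 0.0, 1.0]], 'camera_from_world': [[-0.0, -1.0, 0.025, 46.741], [0.987, 0.004, 0.16, -550.75], [-0.16, 0.024, 0.987, -1297.384], [0.0, 0.0, 0.0, 1.0]]}
```

View pics/scene0.png

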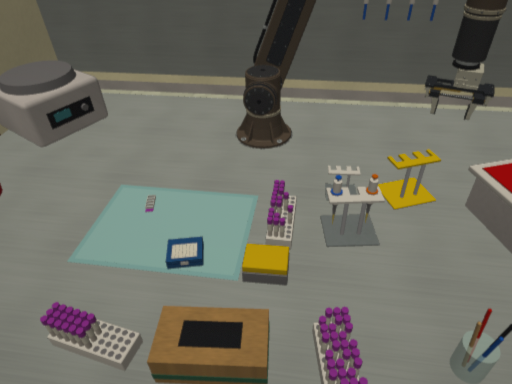

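View pics/top0.png

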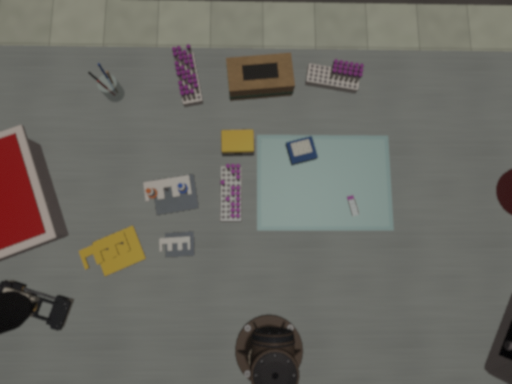

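The pictures show the slide at top-view (353,205) with its purple end at (350,198), the box at (301,150), and the tube rack at (231,192). The blue pipette is at (183,187) on the grey/white stand, with the orange one at (151,192).

```bash
cat > h.py <<'E'
import numpy as np,cv2
from rig import *
from scipy.spatial.transform import Rotation as R
def cam(n,save=None):
    s=sense();c=dict(read_camera(n))
    if n=="wrist":
        T=np.eye(4);T[:3,:3]=R.from_quat(s["ee_rot"]).as_matrix();T[:3,3]=s["tool_pos"]
        c["W"]=T@c["mount"]
    else: c["W"]=np.linalg.inv(c["camera_from_world"])
    if save: cv2.imwrite(f"pics/{save}.png",c["pixels"][:,:,::-1])
    return c
def ray(c,u,v):
    K=c["intrinsics"];d=np.array([(u-K[0,2])/K[0,0],-(v-K[1,2])/K[1,1],-1.])
    d=c["W"][:3,:3]@d;return c["W"][:3,3],d/np.linalg.norm(d)
def onz(c,u,v,z):
    o,d=ray(c,u,v);return o+d*(z-o[2])/d[2]
def tri(rs):
    A=0;b=0
    for o,d in rs:
        P=np.eye(3)-np.outer(d,d);A=A+P;b=b+P@o
    return np.linalg.solve(A,b)
def proj(c,p):
    q=np.linalg.inv(c["W"])@np.r_[p,1];K=c["intrinsics"]
    return K[0,0]*q[0]/-q[2]+K[0,2],K[1,1]*-q[1]/-q[2]+K[1,2]
def rows(p,rv=None):
    "shift in tool axes (m) to world p"
    s=sense();return R.from_quat(s["ee_rot"]).inv().apply(np.array(p)-s["tool_pos"])/1000
E
python3 - <<'E'
from h import *
c=cam("top");s=cam("scene")
P=lambda t,uv,z:print(t,np.round(onz(c,*uv,z)))
P("slide",(353,205),5);P("slide label",(350,198),2);P("box top",(301,148),32);P("rack corner",(231,192),38)
P("blue",(183,187),181);P("orange",(151,192),181);P("tipbox",(237,139),64)
print(np.round(onz(s,337,178,181)),np.round(onz(s,375,177,181)),np.round(onz(s,150,204,5)))
w=read_camera("wrist");print(np.round(w["mount"],3).tolist(),w["intrinsics"])
E
```

```text
slide [ 503. -316.    5.]
slide label [ 529. -307.    2.]
box top [ 710. -124.   32.]
rack corner [545. 131.  38.]
blue [538. 279. 181.]
orange [521. 379. 181.]
tipbox [733. 110.  64.]
[525. 287. 181.] [507. 392. 181.] [ 510. -308.    5.]
[[0.001, 0.962, 0.271, 72.958], [1.0, -0.001, 0.0, 0.694], [0.0, 0.271, -0.962, -141.026], [0.0, 0.0, 0.0, 1.0]] [[331.77795706   0.         252.40646038]
 [  0.         331.77795706 189.48566445]
 [  0.           0.           1.        ]]
```

```bash
cat >> h.py <<'E'
def pose(xdir,tilt=0):
    "tool rotation: x axis heading xdir (deg) horizontally, tilted up by tilt deg"
    a=np.radians(xdir);t=np.radians(tilt);h=np.array([np.cos(a),np.sin(a),0]);k=np.array([0,0,1.])
    X=h*np.cos(t)+k*np.sin(t);Z=h*np.sin(t)-k*np.cos(t);return R.from_matrix(np.c_[X,np.cross(Z,X),Z])
def go(*ps):
    "print row for each (p,heading,tilt)"
    s=sense();q=R.from_quat(s["ee_rot"])
    for p,h,t in ps:
        d=q.inv().apply(np.array(p)-s["tool_pos"])/1000;r=(q.inv()*pose(h,t)).as_rotvec(degrees=True)
        print(np.round(d,4),np.round(r,1))
E
python3 - <<'E'
from h import *
go(((195,640,350),0,0),((440,320,350),0,0),((580,60,320),15,0),((500,-310,250),15,0))
E
```

```text
[ 0.0013  0.0058 -0.1069] [  0.    0.  -16.8]
[ 0.3285  0.2412 -0.1067] [  0.    0.  -16.8]
[ 0.5378  0.4494 -0.0765] [  0.    0.  -31.8]
[ 0.5684  0.8267 -0.0062] [  0.    0.  -31.8]
```

```bash
python3 -m creep '0 0 -0.107 0 0 0 -1;0 0 -0.107 0 0 -5 -1;0 0 -0.107 0 0 -10 -1;0.328 0.241 -0.107 0 0 -17 -1;0.328 0.241 -0.107 0 0 -17 -1;0.328 0.241 -0.107 0 0 -17 -1;0.328 0.241 -0.107 0 0 -17 -1;0.328 0.241 -0.107 0 0 -17 -1;0.328 0.241 -0.107 0 0 -17 -1;0.328 0.241 -0.107 0 0 -17 -1;0.328 0.241 -0.107 0 0 -17 -1;0.328 0.241 -0.107 0 0 -17 -1;0.328 0.241 -0.107 0 0 -17 -1;0.328 0.241 -0.107 0 0 -17 -1;0.328 0.241 -0.107 0 0 -17 -1;0.328 0.241 -0.107 0 0 -17 -1'
python3 - <<'E'
from h import *
c=cam("wrist","w_stand");np.savez("w_stand.npz",**c)
go(((580,60,330),15,0),((500,-310,250),15,0))
E
```

```text
time: 1.58
tool_pos: [439.7, 320.3, 350.5]
ee_rot: [1.0, 0.001, -0.0, -0.0]
contact_force: [-1.1, 0.3, 0.1]
gripper_width: 0.997
grasp_force: 0.0
[0.1398 0.2613 0.0204] [ -0.    0.  -14.8]
[0.0587 0.631  0.1004] [ -0.    0.  -14.8]
```

View pics/w_stand.png

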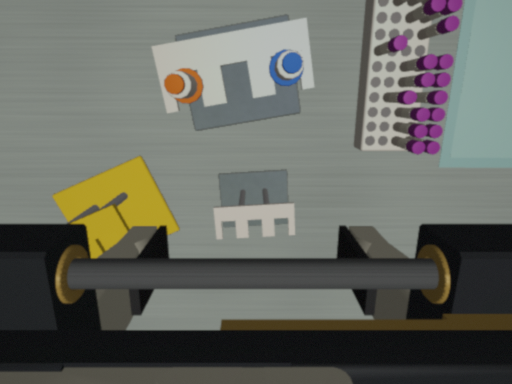

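The wrist view shows the stand with the blue pipette's button at about (291,63) and the orange one's at (175,84). The shelf is turned about 10°, and the rack is on the right.

```bash
python3 -m creep '0.14 0.261 0.02 0 0 -15 -1;0.14 0.261 0.02 0 0 -15 -1;0.14 0.261 0.02 0 0 -15 -1;0.14 0.261 0.02 0 0 -15 -1;0.14 0.261 0.02 0 0 -15 -1;0.14 0.261 0.02 0 0 -15 -1;0.14 0.261 0.02 0 0 -15 -1;0.14 0.40 0.05 0 0 -15 -1;0.14 0.40 0.05 0 0 -15 -1;0.14 0.40 0.05 0 0 -15 -1;0.059 0.631 0.1 0 0 -15 -1;0.059 0.631 0.1 0 0 -15 -1;0.059 0.631 0.1 0 0 -15 -1;0.059 0.631 0.1 0 0 -15 -1;0.059 0.631 0.1 0 0 -15 -1;0.059 0.631 0.1 0 0 -15 -1;0.059 0.631 0.1 0 0 -15 -1;0.059 0.631 0.1 0 0 -15 -1;0.059 0.631 0.1 0 0 -15 -1;0.059 0.631 0.1 0 0 -15 -1'
python3 - <<'E'
from h import *
print(sense()["joints"])
c=cam("wrist","w_slide");np.savez("w_slide.npz",**c)
E
```

```text
time: 3.3
tool_pos: [501.2, -309.5, 250.5]
ee_rot: [0.991, 0.132, -0.0, -0.0]
contact_force: [-0.5, -0.5, -0.6]
gripper_width: 0.999
grasp_force: 0.0
[-2.21625223e-01  2.14021184e-01 -1.73393137e-01 -9.18907341e-05
 -1.18352605e+00  2.05812249e+00]
```

View pics/w_slide.png

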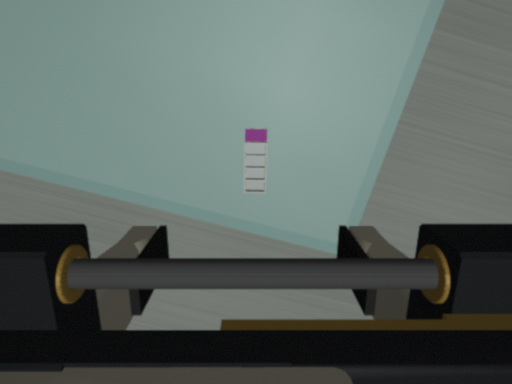

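The slide is at wrist pixel (256,160), with the purple end at (256,135) and the well end at (255,192), almost aligned with the tool.

```bash
python3 - <<'E'
from h import *
c=dict(np.load("w_slide.npz"));im=c["pixels"]
hsv=cv2.cvtColor(im,cv2.COLOR_RGB2HSV)
roi=np.zeros(im.shape[:2],np.uint8);roi[110:215,225:290]=1
pm=((hsv[...,0]>140)&(hsv[...,0]<165)&(hsv[...,1]>100)&(roi>0))
wm=((hsv[...,1]<25)&(hsv[...,2]>150)&(roi>0))
print(hsv[160,255],hsv[100,255],pm.sum(),wm.sum())
def rect(m,z):
    n,l,st,ce=cv2.connectedComponentsWithStats(cv2.morphologyEx(m.astype(np.uint8),cv2.MORPH_CLOSE,np.ones((5,5))))
    i=1+st[1:,4].argmax();ys,xs=np.where(l==i)
    P=np.array([onz(c,x,y,z)[:2] for x,y in zip(xs,ys)],np.float32);r=cv2.minAreaRect(P);print(st[i],np.round(r[0],1),np.round(r[1],1),round(r[2],1));return np.array(r[0])
a=rect(pm,2);b=rect(wm,11)
d=a-b;print(d,np.degrees(np.arctan2(d[1],d[0])),np.linalg.norm(d),"expect 37.5")
h=d/np.linalg.norm(d);print("origin",b+7*h)
# box from top & scene
for n in("top","scene"):
    c=dict(np.load(f"{n}0.npz"));c["W"]=np.linalg.inv(c["camera_from_world"]);hsv=cv2.cvtColor(c["pixels"],cv2.COLOR_RGB2HSV)
    u,v=proj(c,[710,-124,20]);roi=np.zeros(hsv.shape[:2],bool);u,v=int(u),int(v);roi[v-35:v+35,u-35:u+35]=1
    m=(hsv[...,0]>100)&(hsv[...,0]<130)&(hsv[...,1]>120)&roi
    m=cv2.morphologyEx(m.astype(np.uint8),cv2.MORPH_CLOSE,np.ones((15,15)))
    ys,xs=np.where(m);P=np.array([onz(c,x,y,32)[:2] for x,y in zip(xs,ys)],np.float32);print(n,cv2.minAreaRect(P),u,v)
E
```

```text
[ 80  14 163] [ 82  36 161] 220 943
[246 130  20  11 220] [ 530.1 -305.8] [11.6 22.2] 15.3
[ 243  142   25   52 1159] [ 493.8 -315. ] [60.2 27.1] 13.4
[36.31481934  9.1567688 ] 14.152105251277181 37.45146883951246 expect 37.5
origin [ 500.54023603 -313.2418907 ]
top ((703.4710083007812, -124.40105438232422), (73.78052520751953, 89.35016632080078), 14.581160545349121) 300 149
scene ((718.9385986328125, -119.15503692626953), (104.32513427734375, 98.64036560058594), 15.359566688537598) 184 251
```

```bash
python3 - <<'E'
from h import *
go(((498,-314,60),14.5,0),((498,-314,20),14.5,0))
E
```

```text
[-0.0045  0.0037  0.1907] [ 0.  -0.   0.8]
[-0.0045  0.0037  0.2307] [ 0.  -0.   0.8]
```

```bash
python3 -m creep '-0.0045 0.0037 0.08 0 0 1 -0.2;-0.0045 0.0037 0.16 0 0 1 -0.2;-0.0045 0.0037 0.18 0 0 1 -0.2;-0.0045 0.0037 0.19 0 0 1 -0.2;-0.0045 0.0037 0.20 0 0 1 -0.2;-0.0045 0.0037 0.215 0 0 1 -0.2;-0.0045 0.0037 0.225 0 0 1 -0.2;-0.0045 0.0037 0.231 0 0 1 -0.2;-0.0045 0.0037 0.231 0 0 1 -0.2;-0.0045 0.0037 0.231 0 0 1 0.2;-0.0045 0.0037 0.231 0 0 1 0.4;-0.0045 0.0037 0.231 0 0 1 0.8;-0.0045 0.0037 0.231 0 0 1 0.8;-0.0045 0.0037 0.231 0 0 1 0.8;-0.0045 0.0037 0.231 0 0 1 0.8;-0.0045 0.0037 0.231 0 0 1 0.8;-0.0045 0.0037 0.231 0 0 1 0.8;-0.0045 0.0037 0.231 0 0 1 0.8' 12
```

```text
time: 4.85
tool_pos: [497.5, -315.3, 20.4]
ee_rot: [0.992, 0.123, 0.0, 0.0]
contact_force: [-0.6, 1.1, 6.6]
gripper_width: 0.295
grasp_force: 12.0
```

```bash
python3 - <<'E'
from h import *
go(((498,-314,100),14.5,0),((610,-149,200),14.5,0))
E
```

```text
[ 0.0009 -0.0011 -0.0796] [ 0.  -0.  -0.3]
[ 0.15   -0.1336 -0.1796] [ 0.  -0.  -0.3]
```

```bash
python3 -m creep '0 0 -0.01 0 0 0 0.8;0 0 -0.03 0 0 0 0.8;0 0 -0.055 0 0 0 0.8;0 0 -0.08 0 0 0 0.8;0.02 -0.02 -0.1 0 0 0 0.8;0.05 -0.045 -0.12 0 0 0 0.8;0.075 -0.067 -0.14 0 0 0 0.8;0.10 -0.09 -0.16 0 0 0 0.8;0.125 -0.112 -0.175 0 0 0 0.8;0.14 -0.125 -0.18 0 0 0 0.8;0.15 -0.134 -0.18 0 0 0 0.8;0.15 -0.134 -0.18 0 0 0 0.8;0.15 -0.134 -0.18 0 0 0 0.8;0.15 -0.134 -0.18 0 0 0 0.8'
python3 - <<'E'
from h import *
c=cam("wrist","w_box");np.savez("w_box.npz",**c)
E
```

```text
time: 6.02
tool_pos: [608.6, -149.2, 198.7]
ee_rot: [0.992, 0.123, -0.001, -0.0]
contact_force: [-0.3, -0.2, -0.8]
gripper_width: 0.295
grasp_force: 12.0
```

View pics/w_box.png

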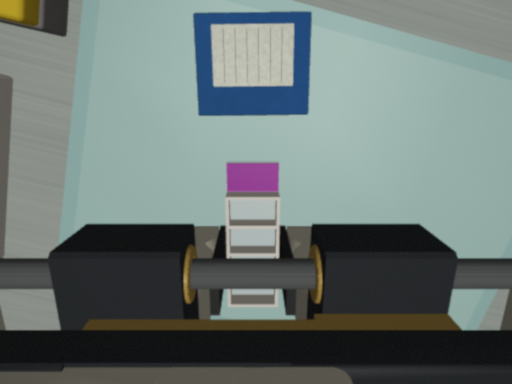

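The box top spans about (196,13)–(311,115). The held slide's label edge is at row 162, columns 227–279.

```bash
python3 - <<'E'
from h import *
c=dict(np.load("w_box.npz"));im=c["pixels"];hsv=cv2.cvtColor(im,cv2.COLOR_RGB2HSV)
m=(hsv[...,0]>100)&(hsv[...,0]<130)&(hsv[...,1]>120);m[150:]=0
m=cv2.morphologyEx(m.astype(np.uint8),cv2.MORPH_OPEN,np.ones((3,3)))
cs,_=cv2.findContours(m,cv2.RETR_EXTERNAL,cv2.CHAIN_APPROX_NONE);k=max(cs,key=cv2.contourArea)
q=cv2.approxPolyDP(k,8,True)[:,0];print(q.tolist())
P=np.array([onz(c,x,y,32)[:2] for x,y in k[:,0]],np.float32);r=cv2.minAreaRect(P);print(r)
Q=np.array([onz(c,x,y,32)[:2] for x,y in q]);print(np.round(Q,1).tolist())
m=(hsv[...,0]>140)&(hsv[...,0]<165)&(hsv[...,1]>100)
m[:155]=0;m[200:]=0;ys,xs=np.where(m);zt=198.7-18.4
P=np.array([onz(c,x,y,zt)[:2] for x,y in zip(xs,ys)],np.float32);r2=cv2.minAreaRect(P);print(r2)
t=np.array([608.6,-149.2]);h=np.array([np.cos(np.radians(14.2)),np.sin(np.radians(14.2))])
e=(P-t)@h;l=(P-t)@[-h[1],h[0]];print("label end ahead of TCP",e.max(),"lat",l.min(),l.max())
E
```

```text
[[310, 13], [194, 14], [199, 113], [306, 113]]
((703.8314819335938, -125.61001586914062), (83.11531829833984, 97.83309173583984), 14.785259246826172)
[[755.5, -162.3], [731.0, -68.2], [652.7, -88.7], [676.4, -182.5]]
((641.70361328125, -141.26983642578125), (13.209517478942871, 24.775211334228516), 14.17719554901123)
label end ahead of TCP 40.64713283810864 lat -12.817683579414377 11.953863480349815
```

```bash
python3 - <<'E'
from h import *
h=pose(14.7).as_matrix()[:,0];F=np.array([663,-136,0]);p=F-34.9*h
go(((*p[:2],150),14.6,10),((*p[:2],110),14.6,20),((*p[:2],75),14.6,30),((*p[:2],40),14.6,30))
E
```

```text
[0.0212 0.0006 0.0488] [ 0.  10.1 -0.5]
[0.0212 0.0006 0.0888] [ 0.1 20.1 -0.5]
[0.0213 0.0006 0.1238] [ 0.1 30.1 -0.5]
[0.0213 0.0006 0.1588] [ 0.1 30.1 -0.5]
```

```bash
python3 -m creep '0.006 0 0.01 0 3 0 0.8;0.012 0 0.025 0 7 0 0.8;0.018 0 0.04 0 11 0 0.8;0.021 0 0.055 0 15 0 0.8;0.021 0 0.07 0 19 0 0.8;0.021 0 0.085 0 23 0 0.8;0.021 0 0.1 0 27 0 0.8;0.021 0 0.115 0 30 -0.5 0.8;0.021 0 0.124 0 30 -0.5 0.8;0.021 0 0.135 0 30 -0.5 0.8;0.021 0 0.145 0 30 -0.5 0.8;0.021 0 0.152 0 30 -0.5 0.8;0.021 0 0.155 0 30 -0.5 0.8;0.021 0 0.155 0 30 -0.5 0.8;0.021 0 0.155 0 30 -0.5 0.8'
python3 - <<'E'
from h import *
s=sense();print(s["joints"])
c=cam("wrist","w_prop");np.savez("w_prop.npz",**c)
h=pose(14.7).as_matrix()[:,0];F=np.array([663,-136,0]);p=F-34.9*h
go(((*p[:2],35.4),14.6,30))
E
```

```text
time: 7.32
tool_pos: [630.0, -143.8, 44.7]
ee_rot: [0.958, 0.123, 0.257, -0.032]
contact_force: [0.9, 0.0, -0.1]
gripper_width: 0.291
grasp_force: 12.0
[-0.05135758  0.36617302 -0.44380017 -0.53442867 -0.29665449  2.35445985]
[-0.0059  0.0008  0.0077] [ 0.1 -0.   0.1]
```

View pics/w_prop.png

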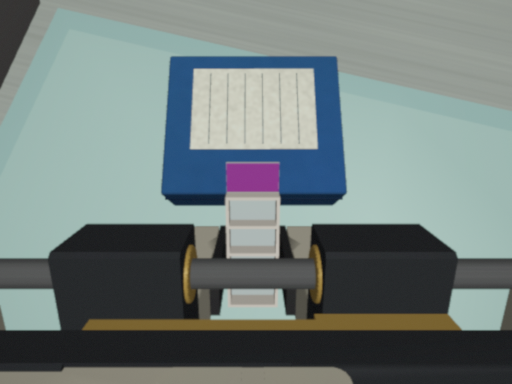

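The slide is over the box, with the box's front top edge at row ~192 (columns 164–344) and the label at rows 162–192. I'll check that edge and then lower the slide.

```bash
python3 - <<'E'
from h import *
c=dict(np.load("w_prop.npz"));im=c["pixels"].astype(int)
print(im[186:200,210].tolist());
h=pose(14.7).as_matrix()[:,0]
for u,v in((164,192.5),(254,192.5),(344,192.5)): 
    p=onz(c,u,v,32);print(np.round(p,1),(p-[663,-136,32])@h)
E
```

```text
[[39, 82, 128], [38, 81, 128], [39, 80, 128], [40, 81, 128], [40, 81, 128], [40, 80, 126], [37, 76, 119], [33, 68, 105], [25, 50, 80], [20, 39, 61], [16, 34, 56], [19, 37, 57], [19, 35, 54], [17, 32, 51]]
[651.3 -90.2  32. ] 0.32567563303780744
[ 663.4 -136.5   32. ] 0.30748167690877304
[ 675.6 -182.8   32. ] 0.28926705424481725
```

```bash
python3 -m creep '-0.0015 0.0004 0.002 0 0 0 0.8;-0.003 0.0008 0.004 0 0 0 0.8;-0.004 0.0008 0.0055 0 0 0 0.8;-0.0048 0.0008 0.0065 0 0 0 0.8;-0.0055 0.0008 0.0072 0 0 0 0.8;-0.006 0.0008 0.0077 0 0 0 0.8;-0.006 0.0008 0.0077 0 0 0 0.8;-0.006 0.0008 0.0077 0 0 0 0.8'
```

```text
time: 8.03
tool_pos: [629.1, -144.5, 35.0]
ee_rot: [0.958, 0.123, 0.257, -0.032]
contact_force: [-0.1, -0.2, 0.8]
gripper_width: 0.294
grasp_force: 12.0
```

```bash
python3 -m creep '-0.0002 0 0.0004 0 0 0 0.8;-0.0004 0 0.0007 0 0 0 0.8;-0.0004 0 0.0007 0 0 0 0.8;-0.0004 0 0.0007 0 0 0 0.8'
python3 - <<'E'
from h import *
s=sense();print(s["contact_force"],s["ft_torque"])
E
```

```text
time: 8.37
tool_pos: [629.2, -144.5, 34.6]
ee_rot: [0.958, 0.123, 0.257, -0.032]
contact_force: [-2.0, 1.2, 6.1]
gripper_width: 0.29
grasp_force: 12.0
[-2.04259497  1.2063253   6.1447138 ] [0.012592   1.46134083 0.24136873]
```

```bash
python3 -m creep '0.0001 0 -0.0003 0 0 0 0.8;0.0001 0 -0.0003 0 0 0 0.6;0.0001 0 -0.0003 0 0 0 0.45;0.0001 0 -0.0003 0 0 0 0.42;0.0001 0 -0.0003 0 0 0 0.40;0.0001 0 -0.0003 0 0 0 0.38;0.0001 0 -0.0003 0 0 0 0.35;0.0001 0 -0.0003 0 0 0 0.3;0.0001 0 -0.0003 0 0 0 0.2;0.0001 0 -0.0003 0 0 0 0.1;0.0001 0 -0.0003 0 0 0 0;0.0001 0 -0.0003 0 0 0 0;0.0001 0 -0.0003 0 0 0 0' 3
python3 - <<'E'
from h import *
c=cam("wrist","w_rel")
h=pose(14.7).as_matrix()[:,0]
E
```

```text
time: 9.45
tool_pos: [628.9, -144.6, 34.4]
ee_rot: [0.958, 0.123, 0.257, -0.032]
contact_force: [0.1, 0.1, -0.3]
gripper_width: 0.497
grasp_force: 0.0
```

View pics/w_rel.png

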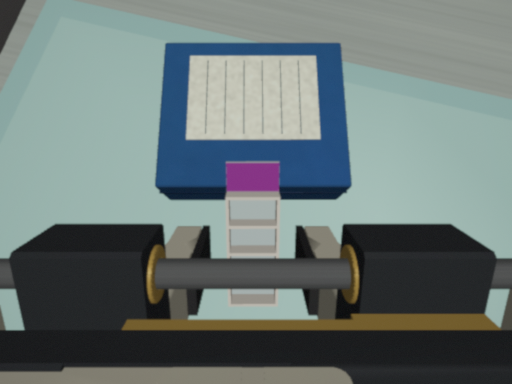

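The slide stayed propped (label still at rows 162–192) and the fingers are clear. I'll retreat along the tool axis, then level out for a measuring look.

```bash
python3 -m creep '0 0 -0.01 0 0 0 0;0 0 -0.025 0 0 0 0;0 0 -0.045 0 0 0 0;0 0 -0.07 0 0 0 0;0 0 -0.1 0 0 0 0;0 0 -0.13 0 -5 0 0;0 0 -0.16 0 -12 0 0;0 0 -0.19 0 -19 0 0;0 0 -0.2 0 -25 0 0;0 0 -0.2 0 -30 0 0;0 0 -0.2 0 -30 0 0;0 0 -0.2 0 -30 0 0;0 0 -0.2 0 -30 0 0'
python3 - <<'E'
from h import *
c=cam("wrist","w_after");np.savez("w_after.npz",**c)
E
```

```text
time: 10.58
tool_pos: [531.5, -169.4, 207.3]
ee_rot: [0.992, 0.127, 0.0, 0.001]
contact_force: [-0.9, 0.2, -0.1]
gripper_width: 0.5
grasp_force: 0.0
```

View pics/w_after.png

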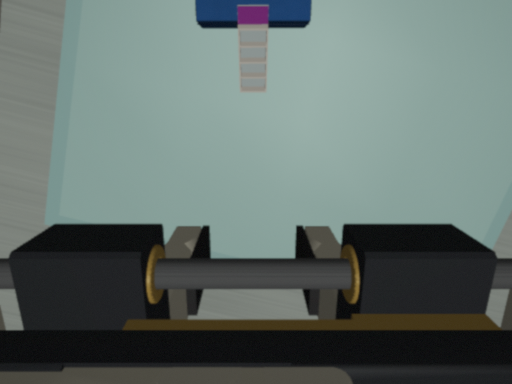

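The slide leans on the box, label at (252,14) and lower end at row ~91 (columns 240–267).

```bash
python3 - <<'E'
from h import *
c=dict(np.load("w_after.npz"));im=c["pixels"].astype(int)
h=pose(14.7).as_matrix()[:,0];lat=np.array([-h[1],h[0],0]);k=np.array([0,0,1.])
T=np.array([629.1,-144.5,34.7]);a=np.radians(30);u=h*np.cos(a)+k*np.sin(a);n=-h*np.sin(a)+k*np.cos(a)
foot=T-35.4*u-20.4*n;print("foot pred",foot)
for nm,q in(("foot",foot),("toplow",foot+u+11*n),("frame top hi",foot+61*u+11*n),("label/base start",foot+61*u+2*n),("label end",foot+76*u+2*n)):print(nm,np.round(proj(c,q),1))
print("cols253 rows84-96",im[84:97,253].tolist());print("rows 0-30",im[0:30,253].tolist());print("row 85", im[85,234:274].sum(1).tolist())
for v in(89,91,93):
  print(v,onz(c,253.5,v,9.5),onz(c,253.5,v,0))
E
```

```text
foot pred [ 609.31231408 -149.69120222   -0.66691824]
foot [252.1  88.2]
toplow [252.1  92.9]
frame top hi [252.1  29. ]
label/base start [252.1  25.1]
label end [252.1   6.3]
cols253 rows84-96 [[139, 148, 146], [139, 146, 144], [141, 143, 139], [142, 140, 132], [142, 139, 131], [143, 139, 131], [147, 144, 135], [154, 153, 145], [154, 164, 157], [150, 171, 164], [149, 172, 166], [150, 172, 166], [150, 172, 166]]
rows 0-30 [[28, 63, 106], [28, 62, 106], [31, 65, 107], [39, 70, 108], [76, 94, 116], [112, 113, 124], [112, 75, 113], [109, 43, 107], [108, 40, 106], [108, 39, 107], [109, 40, 107], [108, 38, 107], [107, 38, 106], [109, 40, 107], [108, 40, 107], [108, 39, 106], [107, 38, 105], [108, 37, 106], [108, 39, 107], [108, 39, 106], [108, 38, 106], [108, 38, 106], [110, 42, 108], [113, 58, 109], [127, 100, 119], [137, 129, 126], [140, 137, 128], [143, 139, 131], [150, 146, 138], [154, 151, 143]]
row 85 [484, 485, 482, 483, 484, 476, 445, 405, 420, 429, 430, 430, 430, 429, 431, 430, 430, 429, 430, 429, 430, 431, 430, 432, 430, 430, 432, 428, 429, 420, 400, 422, 463, 487, 489, 493, 491, 490, 492, 490]
89 [ 608.70975884 -151.22172202    9.5       ] [ 608.90427662 -151.21911419    0.        ]
91 [ 606.89664629 -151.69787034    9.5       ] [ 607.04032908 -151.70861247    0.        ]
93 [ 605.07784969 -152.17551137    9.5       ] [ 605.17053813 -152.19964532    0.        ]
```

```bash
python3 - <<'E'
from h import *
c=dict(np.load("w_stand.npz"));hsv=cv2.cvtColor(c["pixels"],cv2.COLOR_RGB2HSV)
m=((hsv[...,0]>100)&(hsv[...,0]<130)&(hsv[...,1]>120)).astype(np.uint8);m[130:]=0
ys,xs=np.where(m);
(u,v),r=cv2.minEnclosingCircle(np.c_[xs,ys].astype(np.float32));print(u,v,r)
print("collar",onz(c,u,v,149),"button",onz(c,291,63,201))
w=((hsv[...,1]<30)&(hsv[...,2]>180)).astype(np.uint8);w[130:]=0;w[:,330:]=0
w=cv2.morphologyEx(w,cv2.MORPH_OPEN,np.ones((3,3)));n,l,st,_=cv2.connectedComponentsWithStats(w);i=1+st[1:,4].argmax();ys,xs=np.where(l==i)
P=np.array([onz(c,x,y,145)[:2] for x,y in zip(xs,ys)],np.float32);print("shelf",cv2.minAreaRect(P))
p=onz(c,291,63,201)
go(((560,-60,330),10,0),((500,250,330),8,0))
E
```

```text
285.6396789550781 67.65084075927734 17.726930618286133
collar [538.99818825 287.78907254 149.        ] button [538.57313248 288.35541105 201.        ]
shelf ((539.922607421875, 338.1533203125), (62.8073844909668, 148.985107421875), 9.858609199523926)
[ 0.0555 -0.0985 -0.1228] [ 0.1 -0.   4.6]
[ 0.0757 -0.4136 -0.1234] [ 0.1 -0.   6.6]
```

```bash
python3 -m creep '0.0 0 -0.04 0 0 0 0;0.02 -0.02 -0.08 0 0 1 -0.35;0.055 -0.05 -0.123 0 0 2 -0.35;0.055 -0.085 -0.123 0 0 3 -0.35;0.06 -0.125 -0.123 0 0 4.6 -0.35;0.06 -0.165 -0.123 0 0 4.6 -0.35;0.065 -0.205 -0.123 0 0 4.6 -0.35;0.065 -0.245 -0.123 0 0 4.6 -0.35;0.07 -0.285 -0.123 0 0 4.6 -0.35;0.07 -0.325 -0.123 0 0 4.6 -0.35;0.07 -0.365 -0.123 0 0 4.6 -0.35;0.076 -0.40 -0.123 0 0 4.6 -0.35;0.076 -0.414 -0.123 0 0 4.6 -0.35;0.076 -0.414 -0.123 0 0 4.6 -0.35;0.076 -0.414 -0.123 0 0 4.6 -0.35;0.076 -0.414 -0.123 0 0 4.6 -0.35'
python3 - <<'E'
from h import *
c=cam("wrist","w_pip");hsv=cv2.cvtColor(c["pixels"],cv2.COLOR_RGB2HSV)
m=((hsv[...,0]>100)&(hsv[...,0]<130)&(hsv[...,1]>120)).astype(np.uint8);m[215:]=0
print(proj(c,[539,288,201]),proj(c,[539,288,149]))
n,l,st,ce=cv2.connectedComponentsWithStats(m)
for i in range(1,n):
    if st[i,4]>30: print(st[i],ce[i],onz(c,*ce[i],201),onz(c,*ce[i],149))
ys,xs=np.where(m);print(cv2.minEnclosingCircle(np.c_[xs,ys].astype(np.float32)))
go(((539,288,260),10,0),((539,288,172),10,0))
E
```

```text
time: 11.97
tool_pos: [500.7, 249.6, 329.8]
ee_rot: [0.996, 0.087, 0.0, 0.001]
contact_force: [-0.9, 0.6, -0.3]
gripper_width: 0.673
grasp_force: 0.0
(np.float64(212.82482064529725), np.float64(132.56447484042576)) (np.float64(218.97129299835007), np.float64(126.82275494918292))
[205 110  32  34 245] [225.27755102 121.26938776] [549.58385097 279.48674803 201.        ] [545.2087531  282.85753484 149.        ]
[205 123  19  19 292] [213.81849315 132.16438356] [539.45575748 287.25764034 201.        ] [533.12866166 292.12611926 149.        ]
((219.39015197753906, 126.91680145263672), 17.367666244506836)
[ 0.0442 -0.0316  0.0698] [ 0.1 -0.  -0. ]
[ 0.0441 -0.0318  0.1578] [ 0.1 -0.  -0. ]
```

```bash
python3 -m creep '0.022 -0.016 0.02 0 0 0 -0.35;0.0442 -0.0315 0.04 0 0 0 -0.35;0.0442 -0.0315 0.06 0 0 0 -0.35;0.0442 -0.0315 0.08 0 0 0 -0.35;0.0442 -0.0315 0.1 0 0 0 -0.35;0.0442 -0.0315 0.12 0 0 0 -0.35;0.0442 -0.0315 0.14 0 0 0 -0.35;0.0442 -0.0315 0.152 0 0 0 -0.35;0.0442 -0.0315 0.158 0 0 0 -0.35;0.0442 -0.0315 0.158 0 0 0 -0.2;0.0442 -0.0315 0.158 0 0 0 0.1;0.0442 -0.0315 0.158 0 0 0 0.3;0.0442 -0.0315 0.158 0 0 0 0.5;0.0442 -0.0315 0.158 0 0 0 0.9;0.0442 -0.0315 0.158 0 0 0 0.9;0.0442 -0.0315 0.158 0 0 0 0.9;0.0442 -0.0315 0.158 0 0 0 0.9;0.0442 -0.0315 0.158 0 0 0 0.9' 20
```

```text
time: 13.52
tool_pos: [539.2, 289.1, 172.2]
ee_rot: [0.996, 0.088, 0.001, 0.001]
contact_force: [-1.6, -0.0, 5.5]
gripper_width: 0.268
grasp_force: 20.0
```

```bash
python3 -m creep '0 0 -0.002 0 0 0 0.9;0 0 -0.006 0 0 0 0.9;0 0 -0.015 0 0 0 0.9;0 0 -0.028 0 0 0 0.9;0 0 -0.043 0 0 0 0.9;0 0 -0.058 0 0 0 0.9;0 0 -0.073 0 0 0 0.9;0 0 -0.088 0 0 0 0.9;0 0 -0.103 0 0 0 0.9;0 0 -0.118 0 0 0 0.9;0 0 -0.133 0 0 0 0.9;0 0 -0.145 0 0 0 0.9;0 0 -0.152 0 0 0 0.9;0 0 -0.155 0 0 0 0.9;0 0 -0.155 0 0 0 0.9;0 0 -0.155 0 0 0 0.9'
python3 - <<'E'
from h import *
s=sense();print(s["joints"])
s=sense();t=s["tool_pos"];q=R.from_quat(s["ee_rot"])
c=cam("scene","s_lift");d=cam("top","t_lift")
for cc in(c,d):
    print([np.round(proj(cc,t+q.apply([0,0,z])),1).tolist() for z in(-29,26,154)])
u,v=map(int,proj(c,t+q.apply([0,0,60])))
im=c["pixels"][v-60:v+60,u-60:u+60,::-1];cv2.imwrite("pics/s_crop.png",cv2.resize(im,None,fx=5,fy=5,interpolation=cv2.INTER_CUBIC));print(u,v)
go(((600,60,328),10,0),((612.5,-149,328),10,0))
E
```

```text
time: 14.85
tool_pos: [538.7, 289.2, 326.0]
ee_rot: [0.996, 0.087, -0.0, 0.001]
contact_force: [-0.3, -0.2, -0.8]
gripper_width: 0.263
grasp_force: 20.0
[ 0.81275487  0.21482842 -0.0021881   0.00156922 -1.35576642  0.93288635]
[[345.4, 125.7], [342.8, 144.5], [337.3, 183.6]]
[[168.8, 175.9], [172.7, 179.7], [180.3, 187.2]]
341 155
[ 0.0205  0.2363 -0.0017] [0.2 0.1 0. ]
[-0.0036  0.4443 -0.0011] [0.2 0.1 0. ]
```

View pics/s_crop.png

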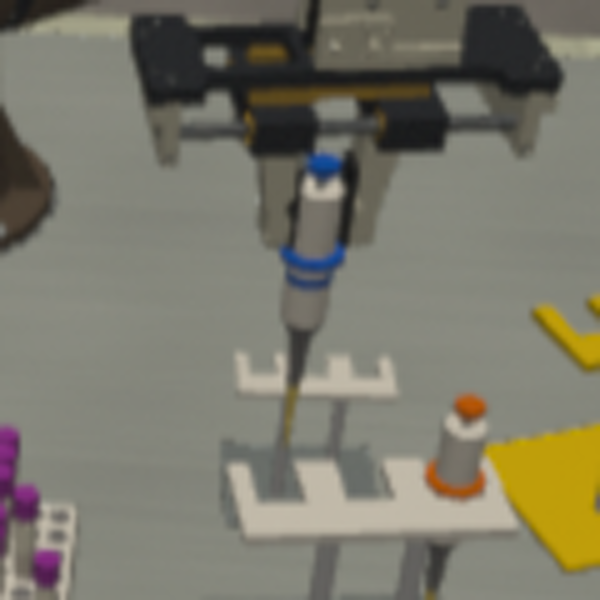

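The crop shows the blue pipette gripped and upright, its tip clear above the shelf at crop (287,447). The orange pipette is undisturbed. I'll carry it over at tip height ~172 mm.

```bash
python3 -m creep '0 0.003 0 0 0 0 0.9;0.001 0.01 0 0 0 0 0.9;0.001 0.022 0 0 0 0 0.9;0.001 0.038 0 0 0 0 0.9;0.001 0.058 0 0 0 0 0.9;0.001 0.082 0 0 0 0 0.9;0.001 0.108 0 0 0 0 0.9;0.001 0.134 0 0 0 0 0.9;0.001 0.16 0 0 0 0 0.9;0 0.186 0 0 0 0 0.9;0 0.212 0 0 0 0 0.9;0 0.238 0 0 0 0 0.9;0 0.264 0 0 0 0 0.9;0 0.29 0 0 0 0 0.9;-0.001 0.314 0 0 0 0 0.9;-0.001 0.334 0 0 0 0 0.9;-0.001 0.35 0 0 0 0 0.9;-0.002 0.36 0 0 0 0 0.9;-0.002 0.366 0 0 0 0 0.9;-0.002 0.368 0 0 0 0 0.9'
python3 - <<'E'
from h import *
go(((612.5,-149,326),10,0),((612.5,-149,230),10,0),((612.5,-149,211),10,0))
print(sense()["joints"])
E
```

```text
time: 16.62
tool_pos: [600.8, -74.8, 327.5]
ee_rot: [0.996, 0.087, 0.0, 0.001]
contact_force: [-0.0, 0.7, -0.4]
gripper_width: 0.269
grasp_force: 20.0
[-0.0014  0.0751  0.0016] [ 0.1 -0.  -0. ]
[-0.0014  0.0749  0.0976] [ 0.1 -0.  -0. ]
[-0.0014  0.0749  0.1166] [ 0.1 -0.  -0. ]
[ 0.19994668  0.20285579 -0.01453724  0.00228034 -1.35332392  1.5442543 ]
```

```bash
python3 -m creep '0 0.004 0 0 0 0 0.9;0 0.013 0 0 0 0 0.9;0 0.027 0 0 0 0 0.9;-0.001 0.043 0 0 0 0 0.9;-0.001 0.058 0 0 0 0 0.9;-0.001 0.069 0 0 0 0 0.9;-0.0014 0.0745 0.004 0 0 0 0.9;-0.0014 0.075 0.015 0 0 0 0.9;-0.0014 0.075 0.03 0 0 0 0.9;-0.0014 0.075 0.047 0 0 0 0.9;-0.0014 0.075 0.064 0 0 0 0.9;-0.0014 0.075 0.081 0 0 0 0.9;-0.0014 0.075 0.098 0 0 0 0.9;-0.0014 0.075 0.112 0 0 0 0.9;-0.0014 0.075 0.122 0 0 0 0.9;-0.0014 0.075 0.126 0 0 0 0.9;-0.0014 0.075 0.126 0 0 0 0.9;-0.0014 0.075 0.126 0 0 0 0.9;-0.0014 0.075 0.126 0 0 0 0.9'
python3 - <<'E'
from h import *
s=sense();t=s["tool_pos"];q=R.from_quat(s["ee_rot"])
w=cam("wrist","w_fin");c=cam("scene","s_fin")
d=cam("top","t_fin")
W=[612.5,-149.1,14]
for cc in(w,c,d): print("tip",np.round(proj(cc,t+q.apply([0,0,152.2])),1),"well",np.round(proj(cc,W),1))
A=w["pixels"][100:300,150:350,::-1];A=cv2.resize(A,(400,400),interpolation=cv2.INTER_CUBIC)
u,v=map(int,proj(c,W));B=cv2.resize(c["pixels"][v-40:v+20,u-30:u+30,::-1],(400,400),interpolation=cv2.INTER_CUBIC)
cv2.imwrite("pics/fin.png",np.hstack([A,B]));print(u,v)
E
```

```text
time: 18.2
tool_pos: [613.5, -147.8, 202.5]
ee_rot: [0.996, 0.088, 0.001, 0.001]
contact_force: [0.4, 0.5, 0.0]
gripper_width: 0.272
grasp_force: 20.0
tip [251.9 179. ] well [252.6 171.8]
tip [184.8 219.9] well [186.4 228.2]
tip [308.9 172.7] well [307.5 175.1]
186 228
```

View pics/fin.png

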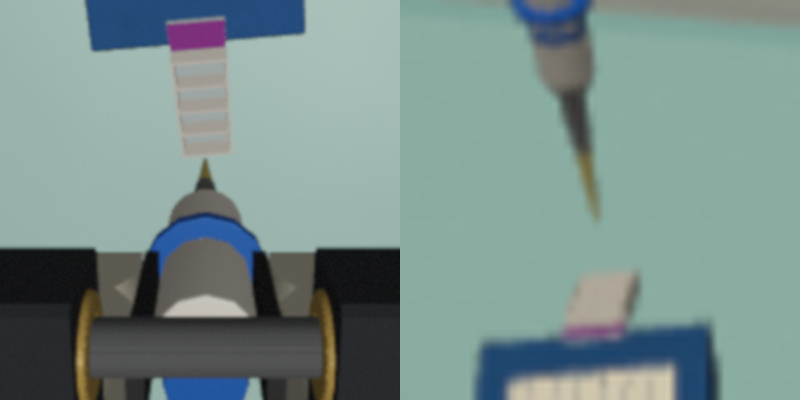

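Left (wrist): tip at about pixel (253,179), lowest well's middle at (253,172), both within 1 px of prediction. Right (scene): the pipette is upright above the slide. I'll descend.

```bash
python3 - <<'E'
from h import *
go(((612.5,-149.1,171.7),10,0))
E
```

```text
[-0.001   0.0011  0.0308] [ 0.1 -0.1  0. ]
```

```bash
python3 -m creep '-0.0005 0.0005 0.003 0 0 0 0.9;-0.001 0.001 0.008 0 0 0 0.9;-0.001 0.001 0.013 0 0 0 0.9;-0.001 0.001 0.018 0 0 0 0.9;-0.001 0.001 0.022 0 0 0 0.9;-0.001 0.001 0.025 0 0 0 0.9;-0.001 0.001 0.027 0 0 0 0.9;-0.001 0.001 0.027 0 0 0 0.9;-0.001 0.001 0.027 0 0 0 0.9;-0.001 0.001 0.027 0 0 0 0.9'
python3 - <<'E'
from h import *
s=sense();t=s["tool_pos"];q=R.from_quat(s["ee_rot"]);print(t)
w=cam("wrist","w_f2");c=cam("scene","s_f2")
for cc in(w,c): print("tip",np.round(proj(cc,t+q.apply([0,0,152.2])),1),"well",np.round(proj(cc,[612.5,-149.1,14]),1))
A=cv2.resize(w["pixels"][120:220,200:300,::-1],(400,400),interpolation=cv2.INTER_CUBIC)
B=cv2.resize(c["pixels"][198:248,161:211,::-1],(400,400),interpolation=cv2.INTER_CUBIC)
cv2.imwrite("pics/fin2.png",np.hstack([A,B]))
go(((612.5,-149.1,171.7),10,0))
E
```

```text
time: 19.18
tool_pos: [612.3, -149.0, 174.8]
ee_rot: [0.996, 0.088, 0.0, 0.001]
contact_force: [0.6, -1.3, -1.1]
gripper_width: 0.271
grasp_force: 20.0
[ 612.33422438 -149.0256275   174.81884228]
tip [251.9 179. ] well [251.6 176.7]
tip [185.9 226.1] well [186.4 228.2]
[0.0001 0.0001 0.0032] [ 0.1 -0.   0. ]
```

View pics/fin2.png

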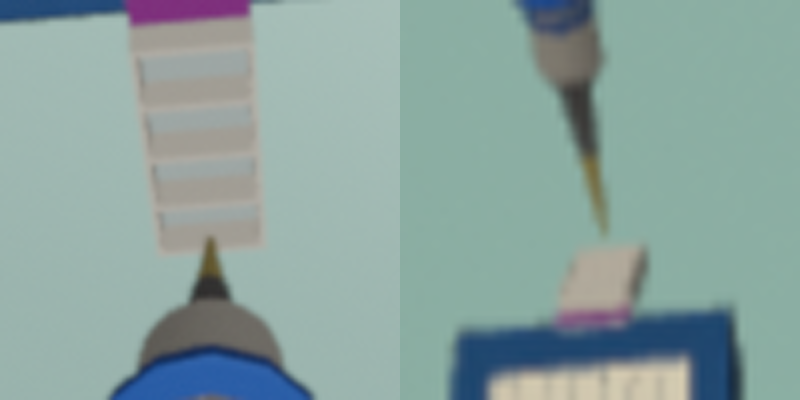

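The tip is at crop (210,237), 2 px below the mouth's middle at (211,228). That is the parallax expected at this height, so I make the last few millimetres and settle.

```bash
python3 -m creep '0 0.0003 0.001 0 0 0 0.9;0 0.0003 0.002 0 0 0 0.9;0 0.0003 0.003 0 0 0 0.9;0 0.0003 0.003 0 0 0 0.9;0 0.0003 0.003 0 0 0 0.9;0 0.0003 0.003 0 0 0 0.9;0 0.0003 0.003 0 0 0 0.9;0 0.0003 0.003 0 0 0 0.9;0 0.0003 0.003 0 0 0 0.9;0 0.0003 0.003 0 0 0 0.9'
python3 - <<'E'
from h import *
s=sense();print(s["tool_pos"],s["contact_force"],np.abs(s["joint_velocities"]).max())
w=cam("wrist");hsv=cv2.cvtColor(w["pixels"],cv2.COLOR_RGB2HSV)
m=(hsv[...,0]>15)&(hsv[...,0]<35)&(hsv[...,1]>90);m[:165]=0;m[200:]=0;m[:,:240]=0;m[:,265:]=0
ys,xs=np.where(m);print("tip px",ys.min(),xs[ys==ys.min()].mean(),proj(w,[612.5,-149.1,14]))
m=(hsv[...,0]>140)&(hsv[...,0]<165)&(hsv[...,1]>100);m[:,:200]=0;m[:,300:]=0;ys,xs=np.where(m);print("label",xs.mean(),ys.min(),ys.max())
E
```

```text
time: 20.12
tool_pos: [612.2, -149.3, 171.6]
ee_rot: [0.996, 0.088, 0.0, 0.001]
contact_force: [-0.4, -0.0, -1.2]
gripper_width: 0.267
grasp_force: 20.0
[ 612.20462106 -149.31050101  171.63078487] [-0.43687872 -0.01122265 -1.16933063] 0.0010688165055985444
tip px 181 252.0 (np.float64(251.31480729146634), np.float64(177.2511377244818))
label 245.95823665893272 110 125
```

```bash
python3 -c "
from rig import *
print(finish_job())"
```

```text
the job is handed in; nothing more can be done
None
```

I propped the slide against the box's front edge at about 30°, label end up, and handed in with the blue pipette held upright and still, its tip by my measurements over the middle of the lowest well and about 5.5 mm above its mouth, after about 20 s of the 67 s allowed.

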